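# Gather the beads in the lidded case and uncover it

### The job

Pick up the narrow wooden bead case with its loose clear lid on and tip it, ledge end down, until all four beads have rolled over the ramp into the pocket at the ledge end; the lid must stay on while you tip. Set the case down level on the bench and let go of it, then lift the lid off and lay it right way up, wholly on the pale plank, without dropping case or lid. Leave the upturned bowl, the tin and the spatula where they are, and leave the beads in the pocket.

Things in the scene. Friction and masses are not known exactly. Their poses are not given: they have to be found in the camera images.
- case: narrow open-topped wooden case, 180 (x) x 60 (y) x 58 mm (z), about 0.35 kg, loose on the bench, any heading. Origin: centre of its underside; z up. Its +x end is the pocket end, marked outside by a projecting thumb ledge (14 mm out, 30 mm wide, its top 34 mm up); the -x end is plain. Walls 5 mm, floor 4 mm thick
- case_grip (a point): point inside the case, on its middle, 37 mm above the underside: good place for the tool centre point to grip the case from above across its 60 mm width, fingers outside the long walls, lid between them. The lid handle's top is then 50 mm above this point (87 mm above the underside)
- case_pocket (a point): centre of the pocket's floor, 55 mm along the case's x, 4 mm above its underside; pocket from x = 25 to 85 mm
- case_ramp (a point): middle of the ramp's sloping face inside the case. Along the case's x: flat floor from -85 to -45 mm, ramp rising 24 mm (19 degrees) from -45 to 25 mm, then a sheer step down into the pocket. Tip the ledge end down well over 19 degrees (30 to 35 does it in 1 to 2 s): the beads roll up over the ramp, drop into the pocket and stay there when the case is level again
- lid: loose clear lid, 176 (x) x 56 (y) mm, 0.12 kg: a 5 mm plate on the case's rim, with a 6 mm deep locating lip below it (1.5 mm play all round inside the case); nothing holds it but its weight and lip. Origin: centre of the lip's underside, 52 mm above the case's underside when on; z up; plate from 6 to 11 mm above the origin
- lid_handle (a point): middle of the dark wooden bar handle on the lid's top: 50 mm along the lid's x, 14 mm across (y), from 11 to 35 mm above the lid's origin; this point is 23 mm above the origin
- lid_end_a (a point): middle of the lid's -x end, 88 mm from its centre, at the height of the lip's underside
- lid_end_b (a point): middle of the lid's +x end, 88 mm from its centre, at the height of the lip's underside
- bead0_center (a point): centre of one of the four round stone beads, 20 mm across, 11 g, which start at the case's plain end under the lid
- bead1_center (a point): centre of one of the four round stone beads, 20 mm across, 11 g, which start at the case's plain end under the lid
- bead2_center (a point): centre of one of the four round stone beads, 20 mm across, 11 g, which start at the case's plain end under the lid
- bead3_center (a point): centre of one of the four round stone beads, 20 mm across, 11 g, which start at the case's plain end under the lid
- plank: pale wooden drying plank fixed on the bench, 130 (x) x 230 (y) x 18 mm thick (its top is 18 mm above its origin). Origin: centre of its underside. The lid fits on it only lengthwise, the lid's x along the plank's y, either way round
- bowl: upturned black bowl, 114 mm across, 66 mm high; origin at the centre of its underside. Bystander
- tin: tin can, 76 mm across, 90 mm high; origin at the centre of its underside. Bystander
- spatula: spatula 190 mm long lying on the bench, its x along its length. Bystander

How it is judged:
On the way, in this order (a step that is already met when the one before it is completed fails the run):
1. all four beads are in the pocket at the ledge end with the lid still on (x of bead0_center in the frame of case between 0.025 and 0.09 m and y of bead0_center in the frame of case between -0.028 and 0.028 m and z of bead0_center in the frame of case between 0 and 0.058 m and x of bead1_center in the frame of case between 0.025 and 0.09 m and y of bead1_center in the frame of case between -0.028 and 0.028 m and z of bead1_center in the frame of case between 0 and 0.058 m and x of bead2_center in the frame of case between 0.025 and 0.09 m and y of bead2_center in the frame of case between -0.028 and 0.028 m and z of bead2_center in the frame of case between 0 and 0.058 m and x of bead3_center in the frame of case between 0.025 and 0.09 m and y of bead3_center in the frame of case between -0.028 and 0.028 m and z of bead3_center in the frame of case between 0 and 0.058 m and z of lid in the frame of case between 0.047 and 0.058 m and x of lid in the frame of case between -0.007 and 0.007 m and y of lid in the frame of case between -0.007 and 0.007 m), for 0.1 s.
2. the case stands level on the bench, let go of, with beads in the pocket and the lid on (all of step 1 and height (world z) of case below 0.005 m and angle between case's own z axis and vertical below 0.05 rad and linear speed of case below 0.02 m/s and contact force between the fingers and case below 0.1 N), for 0.2 s.
3. the lid is lifted clear of the case (x of bead0_center in the frame of case between 0.025 and 0.09 m and y of bead0_center in the frame of case between -0.028 and 0.028 m and z of bead0_center in the frame of case between 0 and 0.058 m and x of bead1_center in the frame of case between 0.025 and 0.09 m and y of bead1_center in the frame of case between -0.028 and 0.028 m and z of bead1_center in the frame of case between 0 and 0.058 m and x of bead2_center in the frame of case between 0.025 and 0.09 m and y of bead2_center in the frame of case between -0.028 and 0.028 m and z of bead2_center in the frame of case between 0 and 0.058 m and x of bead3_center in the frame of case between 0.025 and 0.09 m and y of bead3_center in the frame of case between -0.028 and 0.028 m and z of bead3_center in the frame of case between 0 and 0.058 m and z of lid in the frame of case above 0.07 m), for 0.1 s.
At the end, for the whole second after the job is handed in: Beads in the case's pocket; case level (3 deg) on the bench, off the plank; lid right way up, flat on the plank (end points within 45 mm of its middle line, 115 mm of its centre lengthwise); both released, at rest; bowl, tin, spatula within 25 mm of their starts (x of bead0_center in the frame of case between 0.025 and 0.09 m and y of bead0_center in the frame of case between -0.028 and 0.028 m and z of bead0_center in the frame of case between 0 and 0.058 m and x of bead1_center in the frame of case between 0.025 and 0.09 m and y of bead1_center in the frame of case between -0.028 and 0.028 m and z of bead1_center in the frame of case between 0 and 0.058 m and x of bead2_center in the frame of case between 0.025 and 0.09 m and y of bead2_center in the frame of case between -0.028 and 0.028 m and z of bead2_center in the frame of case between 0 and 0.058 m and x of bead3_center in the frame of case between 0.025 and 0.09 m and y of bead3_center in the frame of case between -0.028 and 0.028 m and z of bead3_center in the frame of case between 0 and 0.058 m and height (world z) of case below 0.005 m and angle between case's own z axis and vertical below 0.05 rad and linear speed of each of case, lid below 0.02 m/s and contact force between the fingers and case below 0.1 N and x of lid_end_a in the frame of plank between -0.045 and 0.045 m and y of lid_end_a in the frame of plank between -0.115 and 0.115 m and x of lid_end_b in the frame of plank between -0.045 and 0.045 m and y of lid_end_b in the frame of plank between -0.115 and 0.115 m and z of lid in the frame of plank between 0.014 and 0.023 m and angle between lid's own z axis and vertical below 0.08 rad and contact force between the fingers and lid below 0.1 N and contact force between case and plank below 0.1 N and distance of each of bowl, tin, spatula from where it was at the start of the episode below 0.025 m); the robot touches nothing.
It fails at once if the lid comes off or shifts while the case is tipped (angle between case's own z axis and vertical above 0.15 rad and not (z of lid in the frame of case between 0.044 and 0.062 m and x of lid in the frame of case between -0.01 and 0.01 m and y of lid in the frame of case between -0.01 and 0.01 m)).
It fails at once if the lid is dropped or thrown (linear speed of lid above 0.6 m/s and contact force between the fingers and lid below 0.01 N and distance between lid and case above 0.08 m).
It fails at once if the case is dropped (linear speed of case above 0.6 m/s and contact force between the fingers and case below 0.01 N).
It fails at once if the bowl, tin or spatula is pushed away or knocked over (distance of any of bowl, tin, spatula from where it was at the start of the episode above 0.025 m or angle between any of bowl, tin's own z axis and vertical above 0.5 rad).
It also fails if it takes over 72 s, if anything falls off the work surface, if the arm or the gripper's body presses on something with over 40 N, if the wrist force passes 120 N, or if a joint passes its speed limit or range.

### The arm

A 6-joint arm with a two-finger parallel gripper is mounted at the origin on the work surface. World frame = base frame: x ahead of the robot, y to its left, z up, the work surface at z = 0. Lengths are in m, angles in rad, forces in N, time in s.
With the tool pointing down it reaches from about 0.325 to 0.875 m from the base axis. Payload 4.4 kg.
Tool frame: the origin (TCP) lies between the finger pads, 19 mm behind the fingertips; this is the grasp point; z points along the fingers, y is the line along which they close (so a half turn about z gives the same grasp; the last joint's range is limited). The gripper opens to 85 mm and grips with 20 to 120 N. Pads are 22 mm wide; open, the fingers measure 114 mm over their backs; the gripper's body (76 mm by 85 mm) begins 54 mm behind the grasp point. The pads swing forward as they close: fully open they stand 13 mm farther back than shut.
Start: joints at [-0.15, 0.207, 1.542, -0, 1.393, -0.15], TCP at [0.575, -0, 0.25] pointing down, gripper open.
Joint ranges: [-2.73, 2.73], [-0.86, 2.22], [0.23, 2.46], [-1.11, 4.25], [0.08, 2.63], [-2.82, 2.82]. Speed limits (rad/s): [2.79, 2.79, 3.14, 3.14, 3.14, 3.14].

### API

Orientations are given as a unit quaternion [w, x, y, z].
In Python, from rig import robot, camrig, order gives the robot as it stands (robot), with the cameras (camrig) and the job (order).
- The arm moves only by the tool jog_arm, called after "Call:" as name(argument=value, ...), one argument or row to a line, values as JSON. Schema: {"type":"object","properties":{"segments":{"type":"array","items":{"type":"object","properties":{"sx":{"type":"number"},"sy":{"type":"number"},"sz":{"type":"number"},"drx":{"type":"number"},"dry":{"type":"number"},"drz":{"type":"number"}},"additionalProperties":false},"minItems":1,"maxItems":20},"finger_gap":{"type":"number"},"force":{"type":"number"},"only":{"type":"string"},"quiet":{"type":"boolean"},"lines":{"type":"string"}},"required":["segments"],"additionalProperties":false}. segments is a list of rows, 1 to 20 of them, each an object with the fields sx, sy, sz (the shift in shares of 0.8 m (1.0 is 0.8 m)), drx, dry, drz (a rotation vector in parts of the range, where 1.0 means 60 degrees); a field left out counts as zero; each row shifts and turns the commanded pose from where the row before left it, along the tool's axes as they then stand; what a row does not reach is not made up. A row lasts 1/10 s, in which the tool goes at most 0.05 m and 0.15 rad, less where a joint would pass 70% of its speed; a pose out of reach is approached as far as the arm can. finger_gap is the finger opening in m, set as the call begins (left out keeps the last). The fingers move at their own pace and stop on an object; force is the grip in N (left out, the last holds). Time passes only in rows, so rows that do not move let the fingers close. The tool returns the time, the measured TCP pose, the force, the opening and the grip force at its end. only (a regular expression) keeps the lines of the reply that match it, lines (a string "A,B") keeps lines A to B, and quiet returns only ok. A shift or turn number past 1, either way, is cut back to 1. Input that does not fit is refused with a message, and nothing moves.
- robot.state(): the state, without advancing time (a new reading comes with each control period).
- camrig.camera(name): name is "scene" or "side" or "wrist"; returns a dict with "img" (384x512x3 uint8, red, green, blue), "fov_y" (degrees; the focal length in pixels is half the picture's height over the tangent of half this angle, whatever the lens; pixels are square), "cx", "cy" (the principal point, pixels), "R" (3x3) and "t" (3): a world point X has camera coordinates R X + t; the wrist camera has in their place "tool_from_camera" (4x4, takes a point from camera to tool coordinates, whose origin is the TCP and whose axes are the flange's). Camera axes: x right, y down, z forward; pixel columns grow to the right and rows downward; lengths in m; the calibration is good to about 2 mm. A picture is of the moment at which its call begins: read the wrist's pose just before it. There is no depth.
- order.hand_in(): hands the job in; it is judged then, once.
The state is a dict: "time_s": time; "joint_pos": joint angles; "dq": joint speeds; "effort": joint torques, N m; "position": TCP position; "eef_rot": TCP orientation; "contact_force": force on the tool from outside, world axes, zero at the start; "moment": the same for the moment, N m; "gripper_width": finger opening in m; "grip_force": force on a finger pad.
Only numpy, scipy, OpenCV 4.12 (cv2) and the standard library are available. Lean on these libraries where they do the work, as an engineer would, in place of code of your own. Each camera call takes 0.05 s, during which the arm holds its last target. There are 200 camera calls.

## Working session

There is one attempt and no reset: what is moved stays moved. The work goes in short steps, Python scripts to look and compute and a tool call to move; the robot and the scene stay as the last step left them, time stands still between calls to the robot, and variables do not carry over. Pictures are saved under pics/ and viewed, at most 12 in all, crops included, and the job is handed in when it is done.

```bash
ls; mkdir -p pics; cat > h.py <<'E'
import numpy as np, cv2
from rig import robot, camrig, order
from scipy.spatial.transform import Rotation as Ro
def T_tool(s):
    T=np.eye(4); q=s["eef_rot"]; T[:3,:3]=Ro.from_quat([q[1],q[2],q[3],q[0]]).as_matrix(); T[:3,3]=s["position"]; return T
def cam(name):
    s=robot.state(); c=camrig.camera(name)
    f=c["img"].shape[0]/2/np.tan(np.radians(c["fov_y"])/2)
    if name=="wrist": M=T_tool(s)@np.array(c["tool_from_camera"])
    else:
        M=np.eye(4); R=np.array(c["R"]); M[:3,:3]=R.T; M[:3,3]=-R.T@np.array(c["t"])
    return c["img"],(f,c["cx"],c["cy"],M)
def ray(k,u,v):
    f,cx,cy,M=k; d=M[:3,:3]@np.array([(u-cx)/f,(v-cy)/f,1]); return M[:3,3],d
def onz(k,u,v,z):
    o,d=ray(k,u,v); return o+d*(z-o[2])/d[2]
def tri(k1,p1,k2,p2):
    A=[];b=[]
    for k,p in((k1,p1),(k2,p2)):
        o,d=ray(k,*p); d=d/np.linalg.norm(d); P=np.eye(3)-np.outer(d,d); A.append(P);b.append(P@o)
    return np.linalg.lstsq(np.vstack(A),np.hstack(b),rcond=None)[0]
def proj(k,X):
    f,cx,cy,M=k; c=np.linalg.inv(M)@np.append(X,1); return c[0]/c[2]*f+cx,c[1]/c[2]*f+cy
def save(n,img): cv2.imwrite("pics/"+n,img[:,:,::-1])
E
python3 - <<'E'
from h import *
import pickle
d={}
for n in("scene","side","wrist"):
    i,k=cam(n); d[n]=(i,k); save(n+"0.png",i); print(n,k[0],k[3].round(3).tolist())
pickle.dump(d,open("d0.pkl","wb"))
print(robot.state()["eef_rot"],robot.state()["gripper_width"])
a=np.vstack([np.hstack([d["scene"][0],d["side"][0]])]); save("ss0.png",cv2.resize(a,(800,300)))
E
```

```text
pics
rig.py
scene 365.09089283605385 [[0.604, 0.666, -0.437, 0.923], [0.797, -0.512, 0.32, -0.259], [-0.011, -0.542, -0.84, 0.76], [0.0, 0.0, 0.0, 1.0]]
side 488.9665871636633 [[-0.958, -0.141, 0.251, 0.218], [-0.288, 0.509, -0.811, 1.011], [-0.013, -0.849, -0.529, 0.742], [0.0, 0.0, 0.0, 1.0]]
wrist 294.9222718294815 [[1.0, 0.001, -0.002, 0.574], [-0.0, -0.948, -0.32, 0.083], [-0.003, 0.32, -0.948, 0.372], [0.0, 0.0, 0.0, 1.0]]
[-7.27577158e-04  7.07131251e-01  7.07081733e-01 -5.36127490e-04] 0.08560257742507099
```

View pics/scene0.png

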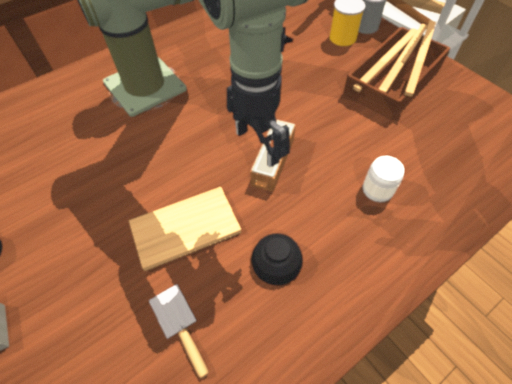

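View pics/side0.png

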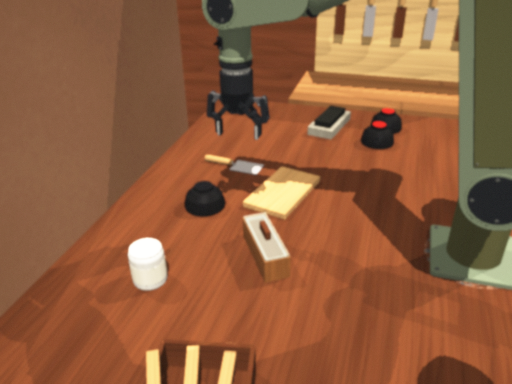

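View pics/wrist0.png

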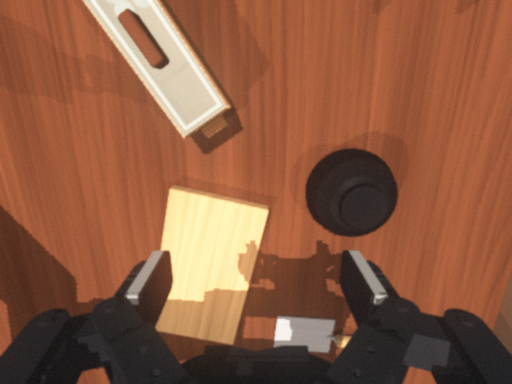

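The wrist view shows the case at the upper left: handle around (143,40), ledge end at (213,125) pointing towards the plank. The plank's corners are about (172,187), (268,207), (236,344) and (158,328), and the bowl is at (352,190). I'll get rough positions first, then look from over the case.

```bash
python3 - <<'E'
from h import *
import pickle
d=pickle.load(open("d0.pkl","rb")); k=d["wrist"][1]
for p,z in [((143,40),.085),((229,106),.063),((186,134),.063),((172,187),.018),((268,207),.018),((236,344),.018),((158,328),.018),((352,190),.03)]: print(p,onz(k,*p,z).round(4))
print("side handle",onz(d["side"][1],266,230,.085).round(4))
print("tri handle",tri(k,(143,40),d["side"][1],(266,230)).round(4))
print(proj(d["side"][1],[0.45,.18,.085]))
E
```

```text
(143, 40) [0.4742 0.1271 0.085 ]
(229, 106) [0.5458 0.0708 0.063 ]
(186, 134) [0.5004 0.043  0.063 ]
(172, 187) [ 0.4671 -0.0288  0.018 ]
(268, 207) [ 0.5882 -0.0557  0.018 ]
(236, 344) [ 0.5421 -0.2807  0.018 ]
(158, 328) [ 0.4258 -0.2504  0.018 ]
(352, 190) [ 0.6897 -0.0287  0.03  ]
side handle [0.465  0.1379 0.085 ]
tri handle [0.4696 0.1277 0.0764]
(np.float64(267.3657373862811), np.float64(241.89011306367962))
```

Units first: shifts go in shares of 0.8 m and turns go in shares of 60 degrees. So -0.035 m is -0.0438, -0.03 m is -0.0375.

Call:
jog_arm(
  segments=[
    {"sx":0.0438,"sy":-0.0438},
    {"sx":0.0438,"sy":-0.0438},
    {"sx":0.0375,"sy":-0.0375},
    {},
    {},
    {},
  ],
  finger_gap=0.085,
)

```text
time_s: 0.75
position: [0.4757, 0.0995, 0.2502]
eef_rot: [0.0, 0.707, 0.707, 0.0]
contact_force: [0.1, 0.2, -0.1]
gripper_width: 0.0851
grip_force: 0.0
```

```bash
python3 - <<'E'
from h import *
import pickle
i,k=cam("wrist"); pickle.dump((i,k),open("dA.pkl","wb"))
E
```

Call:
jog_arm(
  segments=[
    {"sx":0.0563},
    {"sx":0.0563},
    {},
    {},
    {},
  ],
)

```text
time_s: 1.3
position: [0.4755, 0.1889, 0.2497]
eef_rot: [0.0, 0.708, 0.707, -0.0]
contact_force: [0.3, 0.1, 0.6]
gripper_width: 0.0849
grip_force: 0.0
```

```bash
python3 - <<'E'
from h import *
import pickle
j,kb=cam("wrist"); pickle.dump((j,kb),open("dB.pkl","wb"))
i,_=pickle.load(open("dA.pkl","rb"))
save("AB.png",cv2.resize(np.hstack([i,j]),(800,300),interpolation=cv2.INTER_AREA))
E
```

```text
(no output)
```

View pics/AB.png

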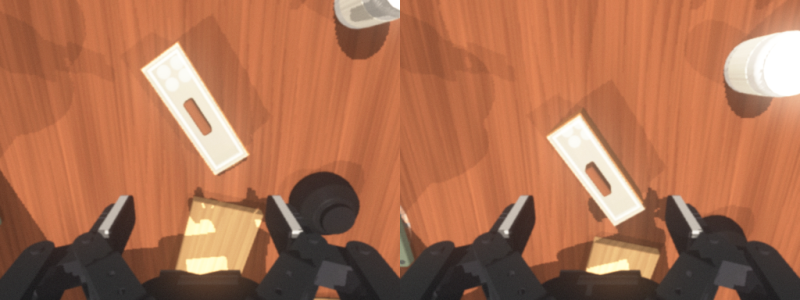

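Both views (half scale): A shows the lid's corners near (141,68), (180,43), (248,156) and (216,174), with the handle at (198,116) and the beads at the upper-left, plain end. In B the handle is at (198,178). Next I'll segment the pale lid and the handle hole and triangulate them.

```bash
cat > lid.py <<'E'
from h import *
import pickle
def lid(img,roi=None,hsv_max=(90,150)):
    h=cv2.cvtColor(img,cv2.COLOR_RGB2HSV); m=((h[:,:,1]<hsv_max[0])&(h[:,:,2]>hsv_max[1])).astype(np.uint8)
    if roi is not None:
        z=np.zeros_like(m); x0,y0,x1,y1=roi; z[y0:y1,x0:x1]=m[y0:y1,x0:x1]; m=z
    m=cv2.morphologyEx(m,cv2.MORPH_CLOSE,np.ones((3,3)))
    cs,hi=cv2.findContours(m,cv2.RETR_CCOMP,cv2.CHAIN_APPROX_NONE)
    i=max(range(len(cs)),key=lambda j:cv2.contourArea(cs[j]) if hi[0][j][3]<0 else 0)
    hull=cv2.convexHull(cs[i]); q=hull
    for e in np.arange(2,20,.5):
        q=cv2.approxPolyDP(hull,e,True)
        if len(q)==4: break
    holes=[c for j,c in enumerate(cs) if hi[0][j][3]==i]
    hole=max(holes,key=cv2.contourArea) if holes else None
    hr=cv2.minAreaRect(hole) if hole is not None else None
    return q[:,0].astype(float),hr,cv2.contourArea(hull)
E
python3 - <<'E'
from lid import *
R=[]
for n,roi in(("A",(130,20,360,250)),("B",(150,120,330,310))):
    i,k=pickle.load(open(f"d{n}.pkl","rb")); q,hr,a=lid(i,roi); print(n,q.tolist(),hr,a)
    o=np.argsort(q[:,1]); R.append((k,q[o],hr))
(ka,qa,ha),(kb,qb,hb)=R
for p,r in zip(qa,qb): print(tri(ka,p,kb,r).round(4), onz(ka,*p,.063).round(4), onz(kb,*r,.063).round(4))
if ha and hb: print("handle",tri(ka,ha[0],kb,hb[0]).round(4))
E
```

```text
A [[225.0, 55.0], [317.0, 198.0], [276.0, 223.0], [181.0, 90.0]] ((252.65383911132812, 149.2307586669922), (51.587120056152344, 15.808956146240234), 56.3099365234375) 9090.5
B [[228.0, 148.0], [313.0, 267.0], [273.0, 288.0], [188.0, 176.0]] ((253.41563415527344, 229.0623321533203), (48.21561050415039, 16.817771911621094), 53.530765533447266) 7060.0
[0.445  0.217  0.0631] [0.4451 0.217  0.063 ] [0.4449 0.2169 0.063 ]
[0.3995 0.1854 0.0591] [0.4004 0.1853 0.063 ] [0.4004 0.1864 0.063 ]
[0.5436 0.0705 0.0604] [0.5428 0.0714 0.063 ] [0.5432 0.0721 0.063 ]
[0.4967 0.0396 0.0598] [0.4977 0.041  0.063 ] [0.4953 0.0421 0.063 ]
handle [0.4714 0.1282 0.0742]
```

Scaled: 0.04 m is 0.05, -0.02 m is -0.025, -0.1475 rad is -0.1409.

Call:
jog_arm(
  segments=[
    {"sx":-0.025,"sy":-0.0013,"drz":-0.1409},
    {"drz":-0.1409},
    {"drz":-0.1409},
    {"drz":-0.1409},
    {"sz":0.05},
    {"sz":0.05},
    {},
    {},
    {},
  ],
  finger_gap=0.085,
)

```text
time_s: 2.25
position: [0.4759, 0.1698, 0.1724]
eef_rot: [0.002, 0.471, 0.882, 0.001]
contact_force: [-0.1, -0.3, -0.3]
gripper_width: 0.085
grip_force: 0.0
```

```bash
python3 - <<'E'
from h import *
T=T_tool(robot.state()); c=np.array([.4712,.129,.037]); print((T[:3,:3].T@(c-T[:3,3])).round(4)); print(T[:3,:3].round(3), np.degrees(np.arctan2(T[1,1],T[0,1])))
E
```

```text
[-0.031  -0.0271  0.1353]
[[-0.556  0.831  0.004]
 [ 0.831  0.556  0.001]
 [-0.002  0.004 -1.   ]] 33.74948725979831
```

Scaled: -0.031 m is -0.0388, 0.03 m is 0.0375.

Call:
jog_arm(
  segments=[
    {"sx":-0.0388,"sy":-0.0338},
    {"sz":0.0375},
    {},
    {},
    {},
  ],
  finger_gap=0.085,
)

```text
time_s: 2.75
position: [0.4703, 0.1298, 0.142]
eef_rot: [0.001, 0.471, 0.882, 0.001]
contact_force: [-0.1, -0.3, 0.3]
gripper_width: 0.0849
grip_force: 0.0
```

```bash
python3 - <<'E'
from h import *
T=T_tool(robot.state()); c=np.array([.4712,.129,.037]); print((T[:3,:3].T@(c-T[:3,3])).round(4))
i,k=cam("wrist"); save("pre.png",i)
E
```

```text
[-0.0009 -0.      0.105 ]
```

View pics/pre.png

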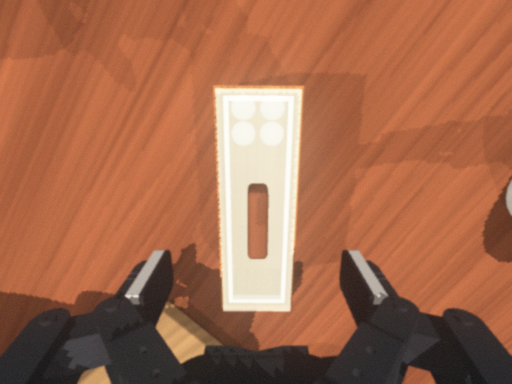

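The case stands upright and centred between the fingers: handle around (258,221), beads at the top, plain end (245–270,105–132). I'll descend and grip.

Scaled: 0.035 m is 0.0438, 0.03 m is 0.0375.

Call:
jog_arm(
  segments=[
    {"sz":0.0438},
    {"sz":0.0375},
    {"sz":0.0313},
    {"sz":0.0188},
    {},
    {},
    {},
  ],
  finger_gap=0.085,
)

```text
time_s: 3.5
position: [0.4698, 0.1296, 0.0361]
eef_rot: [0.001, 0.471, 0.882, 0.001]
contact_force: [0.8, 1.0, -0.1]
gripper_width: 0.0856
grip_force: 0.0
```

Call:
jog_arm(
  segments=[
    {},
    {},
    {},
    {},
    {},
    {},
    {},
    {},
  ],
  finger_gap=0.03,
  force=60,
)

```text
time_s: 4.3
position: [0.4709, 0.1298, 0.0365]
eef_rot: [0.002, 0.471, 0.882, 0.002]
contact_force: [1.9, 4.0, 5.6]
gripper_width: 0.0597
grip_force: 66.8
```

Scaled: -0.03 m is -0.0375, -0.02 m is -0.025.

Call:
jog_arm(
  segments=[
    {"sz":-0.0125},
    {"sz":-0.025},
    {"sz":-0.0375},
    {"sz":-0.0375},
    {"sz":-0.025},
    {"sz":-0.0125},
    {},
    {},
    {},
  ],
)

```text
time_s: 5.2
position: [0.467, 0.1289, 0.1529]
eef_rot: [-0.002, 0.471, 0.882, -0.001]
contact_force: [0.2, -0.4, -6.0]
gripper_width: 0.0597
grip_force: 67.1
```

Call:
jog_arm(
  segments=[
    {"dry":0.0286},
    {"dry":0.0573},
    {"dry":0.0573},
    {"dry":0.0573},
    {"dry":0.0286},
    {},
    {},
  ],
)

```text
time_s: 5.9
position: [0.4687, 0.129, 0.1545]
eef_rot: [-0.106, 0.468, 0.876, 0.056]
contact_force: [-1.0, 0.4, -5.6]
gripper_width: 0.0592
grip_force: 67.1
```

```bash
python3 - <<'E'
from h import *
i,k=cam("side"); save("tip1.png",i[100:340,150:400]); print(np.array(robot.state()["joint_pos"]).round(3), T_tool(robot.state()).round(3).tolist())
E
```

```text
[-0.031  0.189  1.794  0.201  1.306 -0.688] [[-0.54, 0.831, -0.133, 0.469], [0.807, 0.557, 0.197, 0.129], [0.238, -0.0, -0.971, 0.155], [0.0, 0.0, 0.0, 1.0]]
```

View pics/tip1.png

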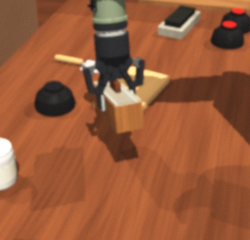

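The case is held at about 14° of tilt with the ledge end down (far end in the picture) and the lid seated. I'll go on to 34° and hold.

Scaled: 0.06 rad is 0.0573.

Call:
jog_arm(
  segments=[
    {"dry":0.0286},
    {"dry":0.0573},
    {"dry":0.0573},
    {"dry":0.0573},
    {"dry":0.0573},
    {"dry":0.0573},
    {"dry":0.0286},
    {},
    {},
    {},
    {},
    {},
    {},
    {},
    {},
    {},
  ],
)

```text
time_s: 7.55
position: [0.4688, 0.1292, 0.155]
eef_rot: [-0.261, 0.45, 0.843, 0.139]
contact_force: [0.0, 0.2, -6.3]
gripper_width: 0.0594
grip_force: 67.2
```

Call:
jog_arm(
  segments=[
    {},
    {},
    {},
    {},
    {},
    {},
    {},
    {},
    {},
    {},
    {},
    {},
  ],
)

```text
time_s: 8.75
position: [0.4688, 0.1292, 0.155]
eef_rot: [-0.261, 0.45, 0.843, 0.139]
contact_force: [-1.1, 0.4, -5.5]
gripper_width: 0.0594
grip_force: 67.3
```

```bash
python3 - <<'E'
from h import *
i,k=cam("wrist"); save("tip2.png",i)
print(np.array(robot.state()["joint_pos"]).round(3), T_tool(robot.state()).round(3).tolist())
E
```

```text
[-0.172  0.344  1.699  0.421  1.543 -0.87 ] [[-0.459, 0.831, -0.314, 0.469], [0.686, 0.556, 0.469, 0.129], [0.565, 0.0, -0.825, 0.155], [0.0, 0.0, 0.0, 1.0]]
```

View pics/tip2.png

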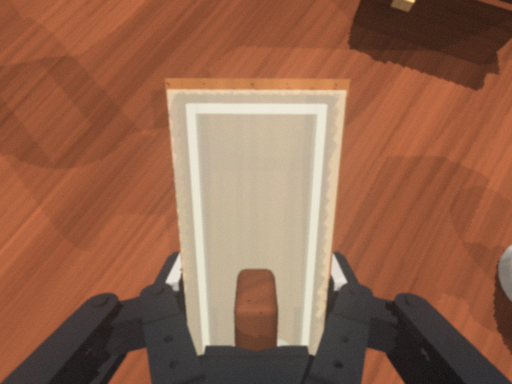

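The plain end is empty of beads and the lid is still seated. I'll level the case and lower it.

Scaled: -0.03 rad is -0.0286.

Call:
jog_arm(
  segments=[
    {"dry":-0.0286},
    {"dry":-0.0573},
    {"dry":-0.0573},
    {"dry":-0.0573},
    {"dry":-0.0573},
    {"dry":-0.0573},
    {"dry":-0.0573},
    {"dry":-0.0573},
    {"dry":-0.0573},
    {"dry":-0.0573},
    {"dry":-0.0286},
    {},
    {},
    {},
    {},
    {},
  ],
)

```text
time_s: 10.4
position: [0.469, 0.1289, 0.1549]
eef_rot: [-0.0, 0.471, 0.882, -0.0]
contact_force: [-0.4, 0.6, -6.1]
gripper_width: 0.0591
grip_force: 67.3
```

```bash
python3 - <<'E'
from h import *
print(T_tool(robot.state()).round(4).tolist())
E
```

```text
[[-0.5557, 0.8314, -0.0004, 0.469], [0.8314, 0.5557, 0.0002, 0.1289], [0.0004, -0.0002, -1.0, 0.1549], [0.0, 0.0, 0.0, 1.0]]
```

Scaled: 0.03 m is 0.0375, 0.004 m is 0.005.

Call:
jog_arm(
  segments=[
    {"sz":0.0125},
    {"sz":0.0313},
    {"sz":0.0375},
    {"sz":0.0313},
    {"sz":0.015},
    {"sz":0.0075},
    {"sz":0.005},
    {},
    {},
    {},
    {},
  ],
)

```text
time_s: 11.5
position: [0.4695, 0.1293, 0.0438]
eef_rot: [0.001, 0.471, 0.882, 0.0]
contact_force: [-0.9, 0.4, -5.6]
gripper_width: 0.0595
grip_force: 67.5
```

Call:
jog_arm(
  segments=[
    {"sz":0.0025},
    {"sz":0.0025},
    {},
    {},
    {},
  ],
)

```text
time_s: 12.0
position: [0.4688, 0.1292, 0.0389]
eef_rot: [-0.0, 0.471, 0.882, -0.0]
contact_force: [-0.5, 0.3, -6.3]
gripper_width: 0.0595
grip_force: 67.5
```

Scaled: 0.001 m is 0.0013.

Call:
jog_arm(
  segments=[
    {"sz":0.0013},
    {},
    {"sz":0.0013},
    {},
    {},
    {},
  ],
)

```text
time_s: 12.6
position: [0.4688, 0.1292, 0.037]
eef_rot: [0.0, 0.471, 0.882, 0.0]
contact_force: [-0.8, -0.3, -6.0]
gripper_width: 0.0593
grip_force: 67.5
```

Call:
jog_arm(
  segments=[
    {"sz":0.0013},
    {},
    {},
    {},
  ],
)

```text
time_s: 13.0
position: [0.4689, 0.1293, 0.0366]
eef_rot: [0.0, 0.471, 0.882, 0.0]
contact_force: [-4.5, -0.9, 5.0]
gripper_width: 0.0594
grip_force: 68.6
```

The bench has contact. I'll let go and retreat upward.

Call:
jog_arm(
  segments=[
    {},
    {},
    {},
    {},
    {},
    {},
    {},
    {},
  ],
  finger_gap=0.085,
)

```text
time_s: 13.8
position: [0.4688, 0.1292, 0.036]
eef_rot: [0.0, 0.471, 0.882, -0.0]
contact_force: [-0.0, 0.7, -0.0]
gripper_width: 0.0848
grip_force: 0.0
```

Call:
jog_arm(
  segments=[
    {"sz":-0.025},
    {"sz":-0.0375},
    {"sz":-0.0375},
    {"sz":-0.0375},
    {},
    {},
    {},
    {},
    {},
  ],
)

```text
time_s: 14.7
position: [0.4678, 0.1291, 0.1446]
eef_rot: [-0.001, 0.471, 0.882, -0.001]
contact_force: [-0.0, 0.4, -0.5]
gripper_width: 0.0854
grip_force: 0.0
```

```bash
python3 - <<'E'
from lid import *
d=cam("wrist"); pickle.dump(d,open("dC.pkl","wb")); save("C.png",d[0])
E
```

Call:
jog_arm(
  segments=[
    {"sx":0.0375,"sz":-0.0375},
    {"sx":0.05,"sz":-0.0375},
    {},
    {},
    {},
    {},
  ],
)

```text
time_s: 15.35
position: [0.4295, 0.1864, 0.2045]
eef_rot: [-0.001, 0.472, 0.882, -0.001]
contact_force: [0.0, 0.2, 0.0]
gripper_width: 0.0852
grip_force: 0.0
```

```bash
python3 - <<'E'
from lid import *
d=cam("wrist"); pickle.dump(d,open("dD.pkl","wb")); save("D.png",d[0])
i,_=pickle.load(open("dC.pkl","rb"))
save("CD.png",cv2.resize(np.hstack([i,d[0]]),(800,300),interpolation=cv2.INTER_AREA))
E
```

```text
(no output)
```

View pics/CD.png

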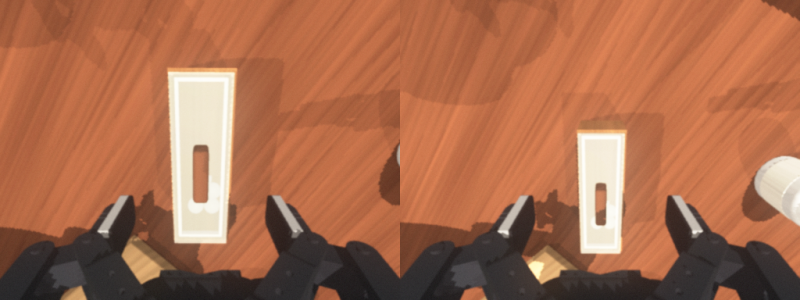

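In C the beads show as bright blobs near (205,205) and (213,185), past the handle. I'll check them at their real height.

```bash
python3 - <<'E'
from lid import *
R=[]
for n,roi in(("C",(200,80,330,330)),("D",(180,150,320,350))):
    i,k=pickle.load(open(f"d{n}.pkl","rb")); q,hr,a=lid(i,roi,(110,150)); print(n,q.tolist(),hr,a)
    q=q[np.lexsort((q[:,0],np.round(q[:,1]/40)))]; R.append((k,q,hr))
(ka,qa,ha),(kb,qb,hb)=R
for p,r in zip(qa,qb): print(tri(ka,p,kb,r).round(4), onz(ka,*p,.063).round(4), onz(kb,*r,.063).round(4))
c=np.mean([[onz(k,*p,.063) for p in q] for k,q,_ in R],axis=(0,1)); print("centre",c.round(4))
print("handle",tri(ka,ha[0],kb,hb[0]).round(4),onz(ka,*ha[0],.085),onz(kb,*hb[0],.085))
i=pickle.load(open("dC.pkl","rb"))[0]
g=cv2.createCLAHE(4,(2,2)).apply(cv2.cvtColor(i,cv2.COLOR_RGB2GRAY)[170:330,200:330]); save("beads.png",cv2.cvtColor(cv2.resize(g,None,fx=4,fy=4,interpolation=cv2.INTER_CUBIC),cv2.COLOR_GRAY2RGB)[:600])
h=np.radians(-56.2); ux=np.array([np.cos(h),np.sin(h)])
for z in(.014,):
  for p in [(252,267),(271,262),(271,237)]:
    X=onz(ka,*p,z); print(p,"case x",(ux@(X-c)[:2]).round(4),"y",(np.array([-ux[1],ux[0]])@(X-c)[:2]).round(4))
E
```

```text
C [[299.0, 92.0], [289.0, 311.0], [224.0, 311.0], [215.0, 92.0]] ((256.5, 222.0), (19.0, 74.0), 0.0) 16920.5
D [[287.0, 170.0], [282.0, 322.0], [231.0, 324.0], [227.0, 170.0]] ((257.0, 261.0), (14.0, 54.0), 0.0) 8795.0
[0.3975 0.1834 0.0585] [0.398  0.1837 0.063 ] [0.3973 0.1847 0.063 ]
[0.4443 0.2147 0.0586] [0.4438 0.2143 0.063 ] [0.4433 0.2154 0.063 ]
[0.4994 0.0282 0.0512] [0.4953 0.038  0.063 ] [0.4942 0.0375 0.063 ]
[0.5642 0.043  0.0225] [0.5409 0.0686 0.063 ] [0.5397 0.0713 0.063 ]
centre [0.4691 0.1267 0.063 ]
handle [0.4699 0.1256 0.0736] [0.46690633 0.1297405  0.085     ] [0.4661284  0.13150548 0.085     ]
(252, 267) case x 0.0769 y -0.0046
(271, 262) case x 0.0712 y 0.0142
(271, 237) case x 0.0438 y 0.0137
```

View pics/beads.png

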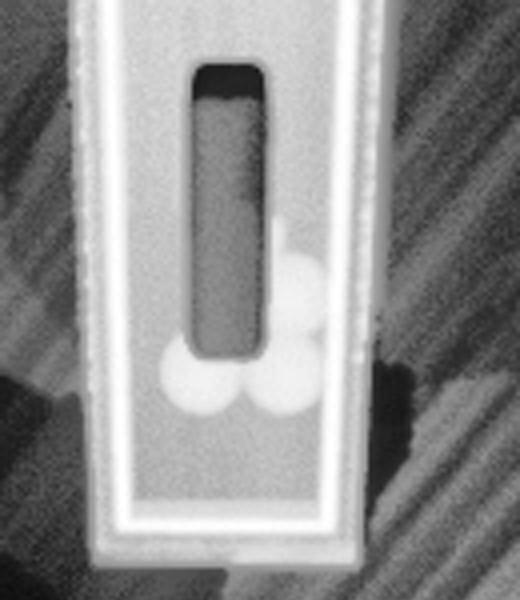

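Three beads plus a sliver of the fourth (partly behind the handle) sit in the pocket at case x of roughly 0.036–0.077, and nothing is elsewhere. Next is the lid's handle.

Scaled: -0.036 m is -0.045, -0.035 m is -0.0438.

Call:
jog_arm(
  segments=[
    {"sx":-0.0438,"sz":0.0375},
    {"sx":-0.045,"sz":0.0375},
    {"sz":0.0313},
    {},
    {},
    {},
  ],
  finger_gap=0.045,
)

```text
time_s: 16.0
position: [0.4703, 0.1287, 0.1222]
eef_rot: [0.001, 0.471, 0.882, 0.001]
contact_force: [-0.2, 0.1, 0.3]
gripper_width: 0.0453
grip_force: 0.0
```

```bash
python3 - <<'E'
from h import *
T=T_tool(robot.state()); c=np.array([.469,.127,.085]); print((T[:3,:3].T@(c-T[:3,3])).round(4))
E
```

```text
[-0.0007 -0.002   0.0372]
```

Scaled: 0.015 m is 0.0188, -0.0015 m is -0.0019.

Call:
jog_arm(
  segments=[
    {"sy":-0.0019,"sz":0.0188},
    {"sz":0.0188},
    {"sz":0.0075},
    {},
    {},
    {},
  ],
)

```text
time_s: 16.6
position: [0.469, 0.1278, 0.0861]
eef_rot: [0.001, 0.471, 0.882, 0.001]
contact_force: [0.9, 0.4, -0.4]
gripper_width: 0.0453
grip_force: 0.0
```

Call:
jog_arm(
  segments=[
    {},
    {},
    {},
    {},
    {},
    {},
  ],
  finger_gap=0.0,
  force=25,
)

```text
time_s: 17.2
position: [0.4687, 0.1277, 0.0855]
eef_rot: [0.0, 0.471, 0.882, 0.0]
contact_force: [0.2, 1.9, 2.8]
gripper_width: 0.0133
grip_force: 28.4
```

Handle gripped (13.3 mm). I'll lift slowly, and refine the plank from the stored images.

Scaled: -0.03 m is -0.0375, -0.02 m is -0.025.

Call:
jog_arm(
  segments=[
    {"sz":-0.005},
    {"sz":-0.0075},
    {"sz":-0.0125},
    {"sz":-0.025},
    {"sz":-0.0375},
    {"sz":-0.0375},
    {"sz":-0.025},
    {},
    {},
    {},
    {},
  ],
  force=40,
)

```text
time_s: 18.3
position: [0.4668, 0.1274, 0.2031]
eef_rot: [-0.002, 0.471, 0.882, -0.001]
contact_force: [-0.2, -0.8, -1.5]
gripper_width: 0.0131
grip_force: 40.2
```

```bash
python3 - <<'E'
from lid import *
d=pickle.load(open("d0.pkl","rb"))
out=[]
for n,roi in(("scene",(120,180,250,280)),("side",(235,160,330,225)),("wrist",(150,175,280,350))):
    i,k=d[n]; h=cv2.cvtColor(i,cv2.COLOR_RGB2HSV); m=((h[:,:,0]>15)&(h[:,:,0]<35)&(h[:,:,2]>90)&(h[:,:,1]>60)).astype(np.uint8)
    z=np.zeros_like(m); x0,y0,x1,y1=roi; z[y0:y1,x0:x1]=m[y0:y1,x0:x1]; z=cv2.morphologyEx(cv2.morphologyEx(z,cv2.MORPH_OPEN,np.ones((3,3))),cv2.MORPH_CLOSE,np.ones((9,9)))
    cs,_=cv2.findContours(z,0,1); c=cv2.convexHull(max(cs,key=cv2.contourArea))
    for e in np.arange(2,15,.5):
        q=cv2.approxPolyDP(c,e,True)
        if len(q)==4: break
    P=np.array([onz(k,*p,.018) for p in q[:,0]]); print(n,q[:,0].tolist(),P[:,:2].round(4).tolist(),"mean",P.mean(0)[:2].round(4),np.linalg.norm(P-np.roll(P,1,0),axis=1).round(3)); out.append((k,q[:,0].astype(float),P))
for a,b in((0,2),(0,1),(1,2)):
    for p,P in zip(out[a][1],out[a][2]):
        j=np.argmin(np.linalg.norm(out[b][2]-P,axis=1)); print(a,b,tri(out[a][0],p,out[b][0],out[b][1][j]).round(4))
E
```

```text
scene [[220, 187], [239, 232], [143, 266], [131, 221]] [[0.4663, -0.0316], [0.5948, -0.0667], [0.5352, -0.2789], [0.419, -0.2491]] mean [ 0.5039 -0.1566] [0.223 0.133 0.22  0.12 ]
side [[317, 177], [285, 217], [244, 204], [280, 168]] [[0.4168, -0.2504], [0.458, -0.0203], [0.5807, -0.0511], [0.5367, -0.2754]] mean [ 0.4981 -0.1493] [0.122 0.234 0.127 0.229]
wrist [[170, 189], [267, 210], [246, 290], [168, 299]] [[0.4643, -0.0315], [0.587, -0.0599], [0.5585, -0.1826], [0.4458, -0.1981]] mean [ 0.5139 -0.118 ] [0.168 0.126 0.126 0.114]
0 2 [ 0.4647 -0.0314  0.0168]
0 2 [ 0.5884 -0.0641  0.0057]
0 2 [ 0.5297 -0.2638 -0.0544]
0 2 [ 0.4135 -0.243  -0.0214]
0 1 [ 0.461  -0.0297  0.0108]
0 1 [ 0.5878 -0.0648  0.0073]
0 1 [ 0.5362 -0.2783  0.0172]
0 1 [ 0.4176 -0.2496  0.0177]
1 2 [ 0.4273 -0.2172  0.0189]
1 2 [ 0.4613 -0.0346  0.008 ]
1 2 [ 0.5863 -0.0641  0.0087]
1 2 [ 0.5363 -0.1667  0.0635]
```

The lid is lifted (−1.5 N is about its weight). The plank's centre is about (0.503,−0.154), its long axis heads 79°, and its top measures about 0.017. I'll rotate the lid and move it across.

Scaled: 0.12 rad is 0.1146.

Call:
jog_arm(
  segments=[
    {"drz":0.0477},
    {"drz":0.0955},
    {"drz":0.1146},
    {"drz":0.1146},
    {"drz":0.1146},
    {"drz":0.1146},
    {"drz":0.0955},
    {"drz":0.0487},
    {},
  ],
)

```text
time_s: 19.2
position: [0.4674, 0.1274, 0.2037]
eef_rot: [-0.001, 0.771, 0.637, -0.001]
contact_force: [0.1, -0.6, -0.7]
gripper_width: 0.0132
grip_force: 40.1
```

Call:
jog_arm(
  segments=[
    {"sx":-0.0125,"sy":0.005},
    {"sx":-0.025,"sy":0.0088},
    {"sx":-0.0375,"sy":0.0125},
    {"sx":-0.0375,"sy":0.0125},
    {"sx":-0.0375,"sy":0.0125},
    {"sx":-0.0375,"sy":0.0125},
    {"sx":-0.0375,"sy":0.0125},
    {"sx":-0.0375,"sy":0.0125},
    {"sx":-0.0375,"sy":0.0125},
    {"sx":-0.025,"sy":0.0075},
    {"sx":-0.0125,"sy":0.0025},
    {},
    {},
    {},
    {},
  ],
)

```text
time_s: 20.7
position: [0.5042, -0.1533, 0.2049]
eef_rot: [-0.0, 0.771, 0.637, 0.0]
contact_force: [0.3, 0.4, -0.9]
gripper_width: 0.0129
grip_force: 40.1
```

```bash
python3 - <<'E'
from h import *
T=T_tool(robot.state()); c=np.array([.503,-.154,.053]); print((T[:3,:3].T@(c-T[:3,3])).round(4), np.degrees(np.arctan2(T[1,0],T[0,0])))
i,_=cam("wrist"); j,_=cam("side"); save("over.png",cv2.resize(np.hstack([i,j]),(800,300),interpolation=cv2.INTER_AREA))
E
```

```text
[-0.0009 -0.001   0.1519] 79.15157109751884
```

View pics/over.png

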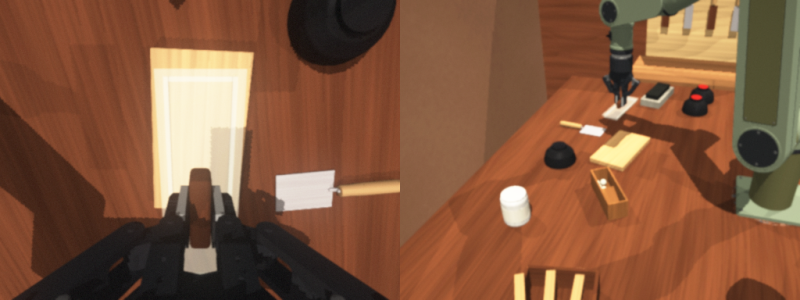

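The lid hangs level, aligned over the plank, and beads are visible in the case's far (pocket) half. I'll lower it.

Scaled: 0.03 m is 0.0375, 0.02 m is 0.025.

Call:
jog_arm(
  segments=[
    {"sz":0.0188},
    {"sz":0.0375},
    {"sz":0.0375},
    {"sz":0.0375},
    {"sz":0.025},
    {"sz":0.015},
    {"sz":0.01},
    {"sz":0.0038},
    {},
    {},
    {},
    {},
  ],
)

```text
time_s: 22.0
position: [0.5048, -0.1547, 0.0577]
eef_rot: [0.001, 0.771, 0.636, 0.0]
contact_force: [0.2, -0.3, -1.5]
gripper_width: 0.013
grip_force: 40.2
```

Call:
jog_arm(
  segments=[
    {"sz":0.0013},
    {"sz":0.0013},
    {},
    {},
    {},
  ],
)

```text
time_s: 22.5
position: [0.5042, -0.1544, 0.0549]
eef_rot: [-0.0, 0.771, 0.636, -0.0]
contact_force: [1.2, -0.2, -1.4]
gripper_width: 0.0128
grip_force: 40.2
```

Scaled: 0.001 m is 0.0013.

Call:
jog_arm(
  segments=[
    {"sz":0.0013},
    {},
    {"sz":0.0013},
    {},
    {},
    {},
  ],
)

```text
time_s: 23.1
position: [0.5042, -0.1545, 0.053]
eef_rot: [0.0, 0.771, 0.636, -0.0]
contact_force: [-0.6, 0.9, -2.5]
gripper_width: 0.013
grip_force: 40.2
```

Call:
jog_arm(
  segments=[
    {"sz":0.0013},
    {},
    {},
    {},
  ],
)

```text
time_s: 23.5
position: [0.5042, -0.1545, 0.052]
eef_rot: [0.0, 0.771, 0.636, -0.0]
contact_force: [0.4, 0.2, -1.4]
gripper_width: 0.0131
grip_force: 40.2
```

Call:
jog_arm(
  segments=[
    {"sz":0.0013},
    {},
    {},
    {},
  ],
)

```text
time_s: 23.9
position: [0.5044, -0.1545, 0.0515]
eef_rot: [0.0, 0.771, 0.636, 0.0]
contact_force: [-1.3, 1.5, 6.0]
gripper_width: 0.0129
grip_force: 41.1
```

Contact with the plank. I'll release, retreat and check.

Call:
jog_arm(
  segments=[
    {},
    {},
    {},
    {},
    {},
    {},
  ],
  finger_gap=0.05,
)

```text
time_s: 24.5
position: [0.5042, -0.1544, 0.0509]
eef_rot: [-0.0, 0.771, 0.636, -0.0]
contact_force: [-1.1, -0.4, -0.2]
gripper_width: 0.05
grip_force: 0.0
```

Call:
jog_arm(
  segments=[
    {"sz":-0.025},
    {"sz":-0.05},
    {"sz":-0.05},
    {"sx":0.0375,"sz":-0.05},
    {"sx":0.05,"sz":-0.0375},
    {"sx":0.05},
    {},
    {},
    {},
    {},
    {},
    {},
  ],
)

```text
time_s: 25.7
position: [0.5249, -0.0472, 0.2206]
eef_rot: [-0.0, 0.772, 0.636, -0.0]
contact_force: [0.4, -0.3, 0.0]
gripper_width: 0.0496
grip_force: 0.0
```

```bash
python3 - <<'E'
from lid import *
i,k=cam("wrist"); pickle.dump((i,k),open("dF.pkl","wb"))
P=np.array([.503,-.154]); h=np.radians(-11); ex=np.array([np.cos(h),np.sin(h)]); ey=np.array([-ex[1],ex[0]])
h0=cv2.cvtColor(i,cv2.COLOR_RGB2HSV)
# crop and bench-plane top view (rectified) of plank z=.029
W=np.array([[P+ex*x+ey*y] for x,y in((-.09,.14),(.09,.14),(.09,-.14),(-.09,-.14))])[:,0]
src=np.float32([proj(k,[*w,.023]) for w in W]); M=cv2.getPerspectiveTransform(src,np.float32([(0,0),(360,0),(360,560),(0,560)]))
v=cv2.warpPerspective(i,M,(360,560))
c=np.array([.4695,.128]); a=np.radians(-56.2); cx=np.array([np.cos(a),np.sin(a)]); cy=np.array([-cx[1],cx[0]])
W=[c+cx*x+cy*y for x,y in((-.11,.06),(.11,.06),(.11,-.06),(-.11,-.06))]
src=np.float32([proj(k,[*w,.03]) for w in W]); print(src.round(0).tolist())
v2=cv2.warpPerspective(i,cv2.getPerspectiveTransform(src,np.float32([(0,0),(440,0),(440,240),(0,240)])),(440,240))
o=np.zeros((560,800,3),np.uint8); o[:,:360]=v; o[:240,360:]=v2; o[250:550,370:770]=cv2.resize(i,(400,300)); save("final.png",o)
E
```

```text
[[102.0, -172.0], [291.0, 46.0], [207.0, 135.0], [22.0, -44.0]]
```

View pics/final.png

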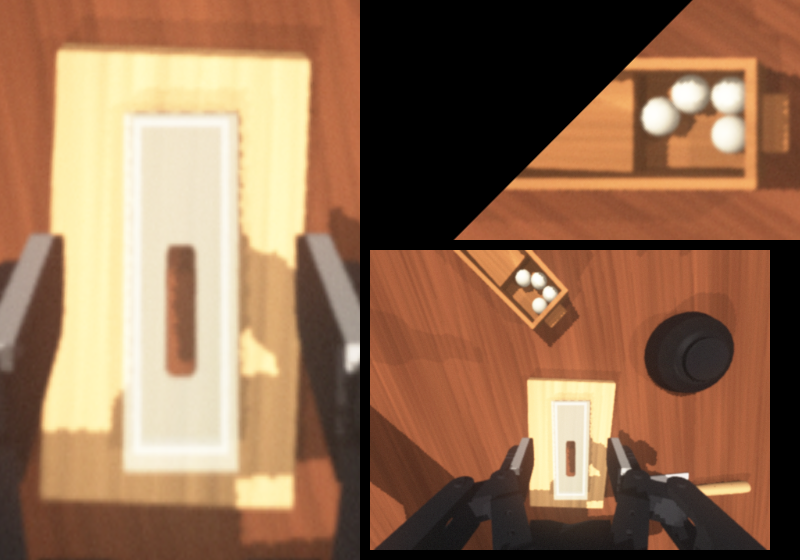

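All four beads lie in the pocket. The lid lies flat on the plank, about 8 mm off centre lengthwise against a 27 mm margin.

```bash
python3 -c "
from rig import robot, camrig, order
print(order.hand_in())"
```

```text
the job is handed in; nothing more can be done
None
```

The job is handed in, but `hand_in()` returned no verdict: my last look before it showed all four beads in the pocket of the released case, the lid lying flat on the plank, and the bowl and spatula in place (tin out of view, never approached).

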